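# Press the mark on a cedar name board

### The job

Mark the cedar plant-name board in the small bench press: with the press head swung over to its end stop, slide the board along the table until its side lies flat along the press's fence and its end is pushed fully back against the stop, and hold it there steadily for two seconds while the sprung plunger bears down on it. Then let the board ease back off the stop, swing the head back until it is clear of the board, and leave the board lying there flat on the table, beside the fence and just in front of the stop. Do not shift the pots, bowl, tamper or chopsticks.

Things in the scene. Friction and masses are not known exactly. Their poses are not given: they have to be found in the camera images.
- press: Grey fixed bench press. Origin: on the table at the foot of the stop face, mid feed lane; +x is the feed direction (into the stop), +y points to the fence. Stop block: face at x=0, y from -6 to 48 mm, 26 mm high. The lane's floor is the table; its -y side is open. With the board fully home the board's centre is at x=-55, y=0 mm.
- press_fence (a point): Middle of the foot of the fence's inner face (x=-90, y=48 mm of the press). The fence is a straight bar along the press's x, 10 mm thick, 20 mm high, from x=-190 mm to the stop. The board's long side goes flat along it.
- press_post (a point): On the vertical axis of the head's post (x=85, y=-20 mm of the press), at table height; post radius 17 mm.
- head (a joint): Swing of the steel head arm about the post, rad: 0 = over the lane at its end stop, pointing to the press's -x; grows to 1.7 as it swings to -y, away from the fence (peg at (85-132 cos q, -20-132 sin q) mm in the press frame). Stays where left (about 1 N at the peg). Bar 22 mm wide, 70 to 82 mm above the table, ends 142 mm from the axis.
- head_peg (a point): Middle of the upright round peg (14 mm diameter, from 82 to 122 mm above the table; this point at 104 mm) on the outer end of the head, to push the head by.
- rocker (a joint): Sprung, damped rocker under the head, rad, 0 at rest, about 0.2 with the board on the stop. With the head at 0 its tail pad (16 mm wide, at y=-20 mm, 4 to 14 mm up) stands 10 mm before the stop face; the board pushes it back (about 5 N), which lowers the plunger; let go, it eases the board 10 mm back. Swing the head over only while the board is 15 mm or more off the stop.
- plunger (a joint): Compression of the sprung plunger at the rocker's nose, m: 0 free, about 0.003 with the board fully home.
- plunger_tip (a point): Round tip (11 mm) of the plunger when free; with the head at 0 and the rocker at rest it is at x=-40, y=-20, z=24.5 mm of the press, 4.5 mm above the board's top.
- board: Loose flat cedar board, 110 mm long (its x), 96 mm wide (its y), 20 mm thick, about 90 g; too wide to grasp, it is slid on the table. Origin: centre of its underside. Its x axis lies along the press's x, roughly, at the start and at the end.
- pots: Bystander: stack of three nested black nursery pots, 82 mm across, 106 mm high, origin at centre of the underside.
- bowl: Bystander: small blue glazed bowl, 90 mm across, 45 mm high, origin at centre of the underside.
- tamper: Bystander: upright stainless steel tamper, 52 mm across, 88 mm high, origin at centre of the underside.
- chopsticks: Bystander: pair of wooden chopsticks banded together, 210 x 18 x 8 mm, lying along its x, origin at centre of the underside.
Mind the look-alikes: they are no part of the job. What is meant by the board is not green, and is the smaller of those in its own colour.

How it is judged:
By the outcome, as a careful person would: the job done as asked, in the order asked, and still so for the second after the job is handed in, with the robot touching nothing.
It also fails if it takes over 72 s, if anything falls off the work surface, if the arm or the gripper's body presses on something with over 40 N, if the wrist force passes 120 N, or if a joint passes its speed limit or range.

### The arm

A 6-joint arm with a two-finger parallel gripper is mounted at the origin on the work surface. World frame = base frame: x ahead of the robot, y to its left, z up, the work surface at z = 0. Lengths are in m, angles in rad, forces in N, time in s.
With the tool pointing down it reaches from about 0.3 to 0.85 m from the base axis. Payload 4.2 kg.
Tool frame: the origin (TCP) lies at the very end of the fingers, on their centre line; the grasp point (between the pads) lies 19 mm behind it; z points along the fingers, y is the line along which they close (so a half turn about z gives the same grasp; the last joint's range is limited). The gripper opens to 91 mm and grips with 3 to 60 N. Pads are 32 mm wide; open, the fingers measure 118 mm over their backs; the gripper's body (76 mm by 178 mm) begins 60 mm behind the grasp point.
Start: joints at [1.161, 0.32, 1.565, -0, 1.257, -0.02], TCP at [0.219, 0.532, 0.214] pointing down, gripper open.
Joint ranges: [-3.11, 3.11], [-0.84, 2.01], [0.21, 2.61], [-1.34, 4.49], [0.05, 2.63], [-2.56, 2.56]. Speed limits (rad/s): [2.57, 2.57, 3.14, 3.14, 3.14, 3.14].

### API

Orientations are given as a 3x3 rotation matrix whose columns are the frame's x, y, z axes.
In Python, from cell import ctrl gives the robot as it stands. The module is installed in compiled form; this text tells all that it offers.
- The arm moves only by the shell command python3 -m inch 'ROWS' [FORCE]. ROWS is JSON, a list that holds one entry, the list of rows, each a list of 7 numbers: the shift along the tool's x, y, z in units of 0.3 m (1.0 is 0.3 m), then the turn, a rotation vector about the tool's x, y, z in units of pi/2 rad (1.0 is pi/2 rad), then the opening, from 0 (shut) to 1 (fully open). In form: [[[dx, dy, dz, wx, wy, wz, jaw], ...]]. A call has 1 to 5 rows; each row is the pose to reach, as a shift and turn from the pose commanded when the call began, along the tool's axes at that moment; what a row does not reach only later rows make up. A row lasts 1/10 s, in which the tool goes at most 50 mm and 8.59 degrees, less where a joint would pass 70% of its speed; a pose out of reach is approached as far as the arm can. A call with a number of a shift or a turn outside -1 to 1 is refused whole. A call with a gripper value outside its range is refused whole. The fingers move at their own pace and stop on an object; FORCE is the grip in N (left out, the last holds). Time passes only in rows, so rows that repeat a pose let the fingers close. It gives the time, the measured TCP pose, the force, the opening and the grip force at its end, in the units of the state.
- ctrl.state(): the state, without advancing time (a new reading comes with each control period).
- ctrl.read_camera(name): name is "scene" or "top"; returns a dict with "color" (420x560x3 uint8, red, green, blue), "fx", "fy", "cx", "cy" (pixels), "k1" (the pictures are not rectified: a ray, as slopes to the right and down, at radius r is drawn at 1 + k1 r^2 times it, then the intrinsics apply), "extrinsics" (4x4, takes a point from camera to world coordinates). Camera axes: x right, y up, looking along -z (the intrinsics and any distortion apply to the point x, -y, -z); pixel columns grow to the right and rows downward; lengths in m; the calibration is good to about 2 mm. A picture is of the moment at which its call begins. There is no depth.
- ctrl.finish_job(): hands the job in; it is judged then, once.
Trained networks look in a picture, given as the dict that the camera call returned (one of the last four; its "shot" number tells which), for a name from the list of things; names that differ only in an ending like _2 or _b are one class to them, and where a whole thing is asked for, a point or a joint stands for the part that bears it (a point fixed in the world has none). Each returns a list of dicts, best first, with "p" (0 to 1); they miss things now and then, are a little off and sometimes report something else, mostly with a low value. They report only what shows in the picture. A call takes as long as a camera call. They do not tell look-alikes from the thing itself.
- ctrl.search_frame(picture, label): "point" ([x, y, z] in m, in the coordinates of the camera as it stood for that picture, good to about 4 mm: the middle of the surface that is visible of it).
The state is a dict: "t": time; "joint_pos": joint angles; "joint_vel": joint speeds; "joint_efforts": joint torques, N m; "tool_pos": TCP position; "tool_rot": TCP orientation; "ft_force": force on the tool from outside, world axes, zero at the start; "ft_torque": the same for the moment, N m; "grip_width": opening from 0.0 (shut) to 1.0 (fully open); "gripper_force": force on a finger pad.
Only numpy, scipy, OpenCV 4.12 (cv2) and the standard library are available. Lean on these libraries where they do the work, as an engineer would, in place of code of your own. Each camera call takes 0.05 s, during which the arm holds its last target. There are 200 camera calls.

## Working session

There is one attempt and no reset: what is moved stays moved. The work goes in short steps, Python scripts to look and compute and a shell command to move; the robot and the scene stay as the last step left them, time stands still between calls to the robot, and variables do not carry over. Pictures are saved under pics/ and viewed, at most 10 in all, crops included, and the job is handed in when it is done.

```bash
mkdir -p pics
cat > h.py <<'E'
import numpy as np, cv2
from cell import ctrl
def w(pic,p): return (pic["extrinsics"]@np.r_[p,1])[:3]
def ray(pic,u,v):
    x=(u-pic["cx"])/pic["fx"]; y=(v-pic["cy"])/pic["fy"]
    X,Y=x,y
    for _ in range(20):
        s=1+pic["k1"]*(X*X+Y*Y); X,Y=x/s,y/s
    E=pic["extrinsics"]; d=E[:3,:3]@np.array([X,-Y,-1]); return E[:3,3],d
def pix2w(pic,u,v,z=0):
    o,d=ray(pic,u,v); return o+d*(z-o[2])/d[2]
def w2pix(pic,P):
    E=pic["extrinsics"]; p=E[:3,:3].T@(np.array(P)-E[:3,3]); X,Y=p[0]/-p[2],-p[1]/-p[2]
    s=1+pic["k1"]*(X*X+Y*Y); return np.array([pic["fx"]*X*s+pic["cx"],pic["fy"]*Y*s+pic["cy"]])
def save(pic,name): cv2.imwrite("pics/"+name,pic["color"][:,:,::-1])
E
python3 - <<'E'
from h import *
np.set_printoptions(precision=4,suppress=True)
print(ctrl.state())
for c in("top","scene"):
    p=ctrl.read_camera(c); save(p,c+"0.png"); print(c,{k:p[k] for k in("fx","fy","cx","cy","k1")},p["extrinsics"])
    for l in["press","press_fence","press_post","head","head_peg","rocker","plunger_tip","board","pots","bowl","tamper","chopsticks"]:
        print(l,[(round(d["p"],2),w(p,d["point"]),w2pix(p,w(p,d["point"])).round()) for d in ctrl.search_frame(p,l)][:4])
E
```

```text
{'t': 0.0, 'joint_pos': array([ 1.161 ,  0.3203,  1.5657,  0.    ,  1.2574, -0.02  ]), 'joint_vel': array([ 0.0005,  0.0006, -0.0004, -0.0006,  0.0015,  0.0016]), 'joint_efforts': array([ -0.0012, -41.2452, -23.1973,   0.0724,   0.0459,  -0.0002]), 'tool_pos': array([0.2183, 0.5314, 0.2131]), 'tool_rot': array([[-0.925 ,  0.38  , -0.0007],
       [ 0.38  ,  0.925 , -0.0016],
       [ 0.    , -0.0017, -1.    ]]), 'ft_force': array([ 0.0426, -0.062 ,  0.1822]), 'ft_torque': array([ 0.006 , -0.0146,  0.0655]), 'gripper_force': 0.0, 'grip_width': 0.9997715259389852}
top {'fx': 477.02787551926724, 'fy': 477.02787551926724, 'cx': 275.5787700871675, 'cy': 197.46332115170256, 'k1': 0.030461961799422944} [[ 0.0238  0.9755 -0.2188  0.2571]
 [-0.9997  0.0232 -0.0057 -0.0145]
 [-0.0005  0.2188  0.9758  1.1917]
 [ 0.      0.      0.      1.    ]]
press [(0.8, array([0.6603, 0.1114, 0.0225]), array([231., 143.]))]
press_fence []
press_post []
head [(0.59, array([0.6659, 0.011 , 0.0815]), array([269., 134.]))]
head_peg [(0.83, array([0.6635, 0.0094, 0.087 ]), array([270., 134.]))]
rocker [(0.4, arr
[... 1619 characters left out ...]
 0.0818]), array([311., 271.]))]
board [(0.8, array([ 0.2555, -0.2588,  0.0149]), array([158., 155.])), (0.78, array([0.2966, 0.2645, 0.0272]), array([373., 130.])), (0.73, array([0.6737, 0.0078, 0.0795]), array([312., 274.])), (0.7, array([ 0.4284, -0.2219,  0.0888]), array([173., 187.]))]
pots [(0.69, array([ 0.4279, -0.223 ,  0.0901]), array([172., 187.]))]
bowl [(0.85, array([0.4598, 0.3304, 0.0256]), array([425., 176.]))]
tamper [(0.83, array([0.6104, 0.2894, 0.0158]), array([435., 236.])), (0.27, array([0.6711, 0.0898, 0.0103]), array([351., 282.]))]
chopsticks [(0.85, array([ 0.6141, -0.1411,  0.0064]), array([229., 279.])), (0.3, array([0.4595, 0.3285, 0.0266]), array([424., 175.]))]
```

View pics/top0.png

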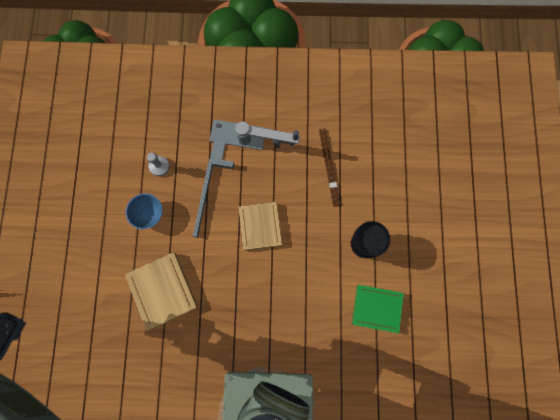

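View pics/scene0.png

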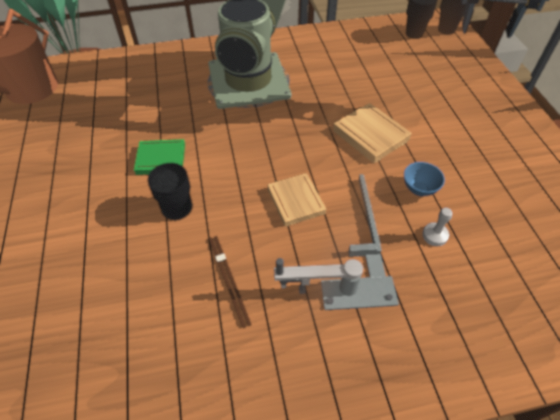

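The top view shows the target board at about (260,226), the larger cedar board at (161,291) and the green one at (378,308). The fence runs from (197,235) to (215,165), the post is near (243,130) and the peg near (296,136). I'll zoom in for precise corners.

Run:
```python
import cv2
a=cv2.imread("pics/top0.png")[110:255,185:345]; cv2.imwrite("pics/t1.png",cv2.resize(a,None,fx=4,fy=4,interpolation=cv2.INTER_CUBIC))
a=cv2.imread("pics/scene0.png")[165:315,210:410]; cv2.imwrite("pics/s1.png",cv2.resize(a,None,fx=4,fy=4,interpolation=cv2.INTER_CUBIC))
```

```text
(no output)
```

View pics/t1.png

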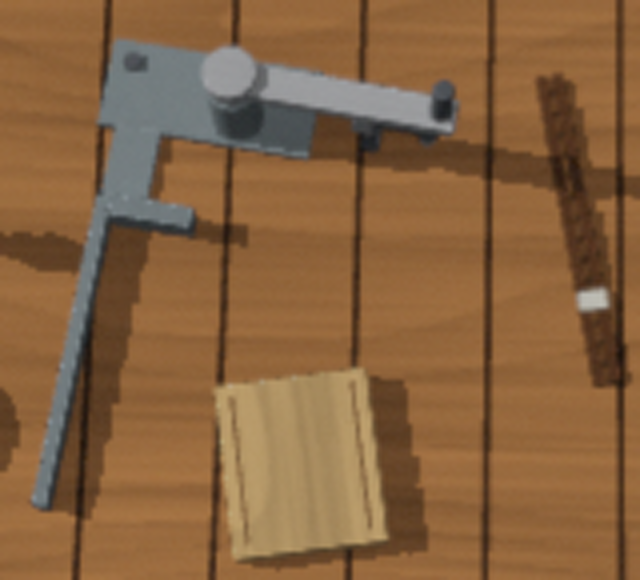

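View pics/s1.png

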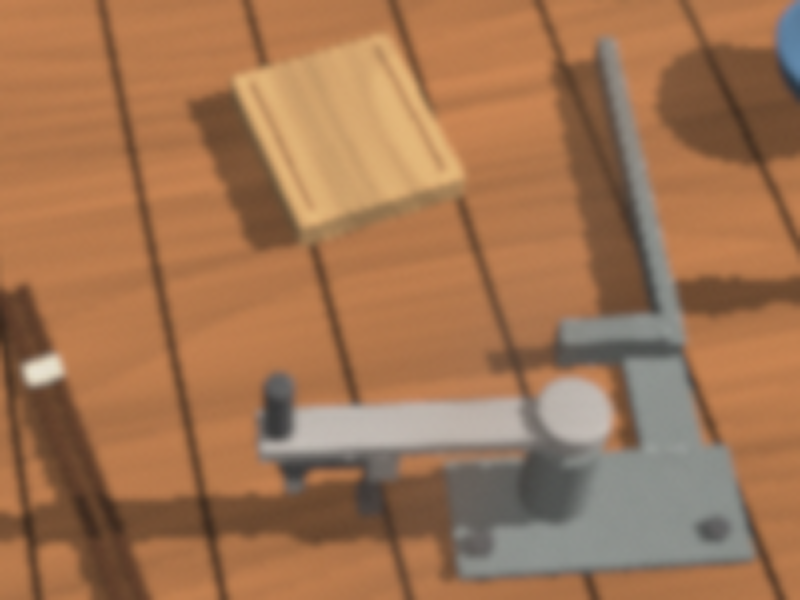

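The zooms give the fence end, stop corner, post cap, peg and board corners in both views. I'll fit the poses to those.

```bash
cat > fit.py <<'E'
from h import *
from scipy.optimize import least_squares
np.set_printoptions(precision=4,suppress=True)
T=lambda u,v:(185+u/4-.375,110+v/4-.375); S=lambda u,v:(210+u/4-.375,165+v/4-.375)
t=ctrl.read_camera("top"); s=ctrl.read_camera("scene")
def place(p,q):
    c,n=np.cos(p[2]),np.sin(p[2]); return np.array([p[0]+c*q[0]-n*q[1],p[1]+n*q[0]+c*q[1],q[2]])
F=[(t,T(32,500),(-.19,.058,.02)),(t,T(50,503),(-.19,.048,.02)),(t,T(190,223),(0,-.006,.026)),
   (s,S(599,42),(-.19,.048,.02)),(s,S(617,41),(-.19,.058,.02)),(s,S(565,320),(0,-.006,.026))]
def rp(p):
    r=[w2pix(c,place(p,q))-u for c,u,q in F]
    post=(.085,-.02,p[3]); r+=[w2pix(t,place(p,post))-T(229,72),w2pix(s,place(p,post))-S(575,410)]
    peg=(.085-.132*np.cos(p[4]),-.02-.132*np.sin(p[4]),.122); r+=[w2pix(t,place(p,peg))-T(443,90),w2pix(s,place(p,peg))-S(279,384)]
    return np.ravel(r)
f=least_squares(rp,[.62,.08,-.2,.1,1.5],loss="soft_l1"); print("press",f.x); print(rp(f.x).reshape(-1,2).round(2))
hx,hy=.055,.048
B=[(t,T(215,388),(hx,hy,.02)),(t,T(362,369),(hx,-hy,.02)),(t,T(387,538),(-hx,-hy,.02)),(t,T(234,555),(-hx,hy,.02)),
 (s,S(235,77),(-hx,-hy,.02)),(s,S(385,35),(-hx,hy,.02)),(s,S(465,182),(hx,hy,.02)),(s,S(303,230),(hx,-hy,.02))]
rb=lambda p:np.ravel([w2pix(c,place(p,q))-u for c,u,q in B])
b=least_squares(rb,[.45,.03,.1],loss="soft_l1"); print("board",b.x); print(rb(b.x).reshape(-1,2).round(2))
P=f.x
for n,q in dict(home=(-.055,0,0),fend=(-.19,.048,0),post=(.085,-.02,0),peg=(.085-.132*np.cos(P[4]),-.02-.132*np.sin(P[4]),.1),peg0=(-.047,-.02,.1)).items(): print(n,place(P,q))
E
python3 fit.py
```

```text
press [ 0.6005  0.1124 -0.1478  0.0885  1.5394]
[[-1.06 -0.14]
 [-1.59 -0.2 ]
 [-0.66 -0.1 ]
 [-0.56 -0.93]
 [-0.73 -0.9 ]
 [-1.97  0.38]
 [-0.52 -1.54]
 [-0.37  0.45]
 [-0.63 -0.59]
 [-0.54 -0.3 ]]
board [0.4509 0.0319 0.1498]
[[-0.92 -1.61]
 [ 0.3  -1.56]
 [-0.34 -0.52]
 [-0.84  0.13]
 [-1.81  0.12]
 [ 0.13 -0.83]
 [-0.04 -1.47]
 [-1.2  -0.45]]
home [0.5461 0.1205 0.    ]
fend [0.4197 0.1879 0.    ]
post [0.6816 0.0801 0.    ]
peg [ 0.6581 -0.0498  0.1   ]
peg0 [0.5511 0.0995 0.1   ]
```

```bash
cat > plan.py <<'E'
# plan.py "x y z yaw; x y z yaw ..." : targets in the press frame (mm, yaw of tool y in deg rel. press x) -> per-call shifts in row units
import sys; from h import *
P=np.array([0.6005,0.1124,-0.1478])
st=ctrl.state(); p=st["tool_pos"]; R=st["tool_rot"]
yaw=np.arctan2(R[1,1],R[0,1]); c,s=np.cos(P[2]),np.sin(P[2])
M=np.array([[c,-s],[s,c]])
pm=M.T@(p[:2]-P[:2]); print("now press-frame mm",(pm*1e3).round(1),"z",(p[2]*1e3).round(1),"yaw",np.degrees(yaw-P[2]).round(1),"t",st["t"],"F_press",(M.T@st["ft_force"][:2]).round(1),st["ft_force"][2].round(1))
for t in sys.argv[1].split(";") if len(sys.argv)>1 else []:
    x,y,z,a=map(float,t.split()); g=np.r_[P[:2]+M@np.array([x,y])/1e3,z/1e3]; ya=np.radians(a)+P[2]
    n=int(max(np.ceil(np.linalg.norm(g-p)/.245),np.ceil(abs(ya-yaw)/.74),1))
    dp=(g-p)/n; dy=(ya-yaw)/n
    for i in range(n):
        d=[dp[0]*-np.sin(-yaw)*0+dp@np.array([np.sin(yaw),-np.cos(yaw),0]),dp@np.array([np.cos(yaw),np.sin(yaw),0]),-dp[2]]
        d=np.array(d); s_=1 if i or True else 0
        print(t,"call",i+1,"rows>=",int(max(np.ceil(np.linalg.norm(dp)/.05),np.ceil(abs(dy)/.15))),np.round(np.r_[d/.3,0,0,-dy/(np.pi/2)],3).tolist())
        yaw+=dy
    p=g; yaw=ya
E
python3 - <<'E'
from h import *
R=ctrl.state()["tool_rot"]; yaw=np.arctan2(R[1,1],R[0,1]); print(R[:,0],np.sin(yaw),-np.cos(yaw))
E
python3 plan.py "-136 -200 120 0; -136 -200 8 0"
```

```text
[-9.24996229e-01  3.79976284e-01 -2.04744790e-05] 0.9249962292427977 -0.3799762833212168
now press-frame mm [-439.6  358.6] z 214.0 yaw 76.1 t 1.4 F_press [0.  0.1] -1.0
-136 -200 120 0 call 1 rows>= 5 [0.476, -0.522, 0.104, 0.0, 0.0, 0.282]
-136 -200 120 0 call 2 rows>= 5 [0.654, -0.267, 0.104, 0.0, 0.0, 0.282]
-136 -200 120 0 call 3 rows>= 5 [0.705, 0.039, 0.104, 0.0, 0.0, 0.282]
 -136 -200 8 0 call 1 rows>= 3 [0.0, 0.0, 0.373, 0.0, 0.0, -0.0]
```

```bash
sed -i 's/^        d=\[dp\[0\].*/        d=[dp@np.array([-np.sin(yaw),np.cos(yaw),0]),dp@np.array([np.cos(yaw),np.sin(yaw),0]),-dp[2]]/; s/^        d=np.array(d).*/        d=np.array(d)/' plan.py
python3 plan.py "-136 -200 120 0; -136 -200 8 0"
```

```text
now press-frame mm [-439.6  358.6] z 214.0 yaw 76.1 t 1.4 F_press [0.  0.1] -1.0
-136 -200 120 0 call 1 rows>= 5 [-0.476, -0.522, 0.104, 0.0, 0.0, 0.282]
-136 -200 120 0 call 2 rows>= 5 [-0.654, -0.267, 0.104, 0.0, 0.0, 0.282]
-136 -200 120 0 call 3 rows>= 5 [-0.705, 0.039, 0.104, 0.0, 0.0, 0.282]
 -136 -200 8 0 call 1 rows>= 3 [0.0, 0.0, 0.373, 0.0, 0.0, -0.0]
```

```bash
python3 -m inch '[[[-0.476,-0.522,0.104,0,0,0.282,0.7],[-0.476,-0.522,0.104,0,0,0.282,0.7],[-0.476,-0.522,0.104,0,0,0.282,0.7],[-0.476,-0.522,0.104,0,0,0.282,0.7],[-0.476,-0.522,0.104,0,0,0.282,0.7]]]'
python3 -m inch '[[[-0.654,-0.267,0.104,0,0,0.282,0.7],[-0.654,-0.267,0.104,0,0,0.282,0.7],[-0.654,-0.267,0.104,0,0,0.282,0.7],[-0.654,-0.267,0.104,0,0,0.282,0.7],[-0.654,-0.267,0.104,0,0,0.282,0.7]]]'
python3 -m inch '[[[-0.705,0.039,0.104,0,0,0.282,0.7],[-0.705,0.039,0.104,0,0,0.282,0.7],[-0.705,0.039,0.104,0,0,0.282,0.7],[-0.705,0.039,0.104,0,0,0.282,0.7],[-0.705,0.039,0.104,0,0,0.282,0.7]]]'
python3 plan.py "-136 -200 60 0; -136 -200 8 0"
```

```text
t: 1.9
tool_pos: [0.291, 0.3286, 0.1822]
tool_rot: [[-0.671, 0.742, -0.001], [0.742, 0.671, -0.003], [-0.001, -0.003, -1.0]]
ft_force: [0.6, -0.4, -0.4]
grip_width: 0.702
gripper_force: 0.0
t: 2.4
tool_pos: [0.3648, 0.1308, 0.1513]
tool_rot: [[-0.287, 0.958, 0.0], [0.958, 0.287, -0.001], [-0.001, 0.0, -1.0]]
ft_force: [0.7, 0.1, 0.1]
grip_width: 0.7
gripper_force: 0.0
t: 2.9
tool_pos: [0.4387, -0.0686, 0.1201]
tool_rot: [[0.151, 0.988, 0.002], [0.988, -0.151, -0.001], [-0.0, 0.002, -1.0]]
ft_force: [0.1, 1.5, 1.3]
grip_width: 0.698
gripper_force: 0.0
now press-frame mm [-133.4 -202.8] z 120.1 yaw -0.2 t 2.9 F_press [-0.1  1.5] 1.3
-136 -200 60 0 call 1 rows>= 2 [0.009, -0.009, 0.2, 0.0, 0.0, -0.003]
 -136 -200 8 0 call 1 rows>= 2 [0.0, 0.0, 0.173, 0.0, 0.0, -0.0]
```

```bash
python3 -m inch '[[[0,-0.01,0.12,0,0,0,0.7],[0,-0.01,0.24,0,0,0,0.7],[0,-0.01,0.34,0,0,0,0.7],[0,-0.01,0.373,0,0,0,0.7],[0,-0.01,0.373,0,0,0,0.7]]]'
python3 -m inch '[[[0.04,0,0,0,0,0,0.7],[0.08,0,0,0,0,0,0.7],[0.12,0,0,0,0,0,0.7],[0.16,0,0,0,0,0,0.7],[0.2,0,0,0,0,0,0.7]]]'
python3 -m inch '[[[0.04,0,0,0,0,0,0.7],[0.08,0,0,0,0,0,0.7],[0.12,0,0,0,0,0,0.7],[0.16,0,0,0,0,0,0.7],[0.2,0,0,0,0,0,0.7]]]'
python3 plan.py
python3 - <<'E'
from h import *
t=ctrl.read_camera("top"); s=ctrl.read_camera("scene")
a=t["color"][110:260,185:345,::-1]; b=s["color"][165:315,210:370,::-1]
cv2.imwrite("pics/a2.png",np.hstack([cv2.resize(x,None,fx=2.5,fy=2.5,interpolation=cv2.INTER_CUBIC) for x in(a,b)]))
E
```

```text
t: 3.4
tool_pos: [0.4332, -0.064, 0.0077]
tool_rot: [[0.147, 0.989, -0.002], [0.989, -0.147, 0.001], [0.0, -0.003, -1.0]]
ft_force: [0.0, 0.5, 0.3]
grip_width: 0.7
gripper_force: 0.0
t: 3.9
tool_pos: [0.4427, -0.0041, 0.0089]
tool_rot: [[0.147, 0.989, 0.001], [0.989, -0.147, 0.0], [0.0, 0.001, -1.0]]
ft_force: [0.4, -0.0, -0.7]
grip_width: 0.698
gripper_force: 0.3
t: 4.4
tool_pos: [0.4514, 0.0549, 0.0084]
tool_rot: [[0.147, 0.989, -0.0], [0.989, -0.147, 0.0], [0.0, -0.0, -1.0]]
ft_force: [-0.6, -0.6, 0.0]
grip_width: 0.7
gripper_force: 0.4
now press-frame mm [-139.   -78.8] z 8.4 yaw -0.0 t 4.4 F_press [-0.5 -0.7] 0.0
```

View pics/a2.png

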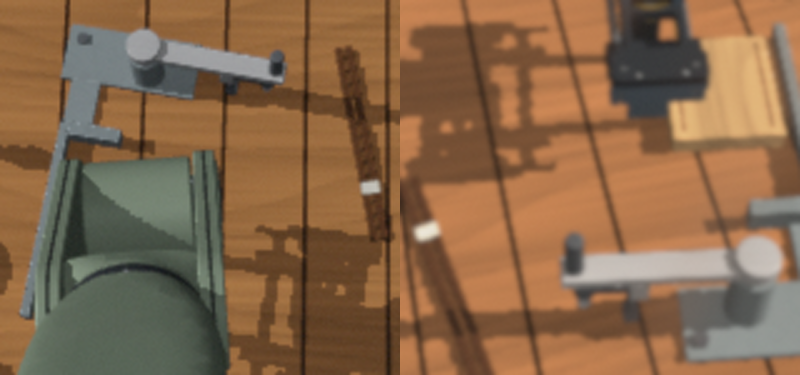

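The arm hides the board in the top view. The scene view (right half) shows it square against the fingers at about (730,90), with a gap of about 10 mm to the fence at (785,80). I'll keep pushing slowly to contact.

```bash
python3 -m inch '[[[0.01,0,0,0,0,0,0.7],[0.02,0,0,0,0,0,0.7],[0.03,0,0,0,0,0,0.7],[0.035,0,0,0,0,0,0.7],[0.035,0,0,0,0,0,0.7]]]' | grep -E "ft_f"; python3 plan.py
python3 -m inch '[[[0.005,0,0,0,0,0,0.7],[0.01,0,0,0,0,0,0.7],[0.015,0,0,0,0,0,0.7],[0.015,0,0,0,0,0,0.7]]]' | grep -E "ft_f"; python3 plan.py
```

```text
ft_force: [-0.3, 0.4, 0.3]
now press-frame mm [-138.9  -69.3] z 8.5 yaw -0.0 t 5.0 F_press [-0.4  0.4] 0.3
ft_force: [-0.3, -6.8, 0.4]
now press-frame mm [-138.8  -66. ] z 8.5 yaw 0.1 t 5.4 F_press [ 0.7 -6.7] 0.4
```

```bash
python3 -m inch '[[[0.004,0,0,0,0,0,0.7],[0.006,0,0,0,0,0,0.7],[0.006,0,0,0,0,0,0.7]]]' | grep -E "ft_f"; python3 plan.py
python3 -m inch '[[[-0.01,0,0,0,0,0,0.7],[-0.04,0,0,0,0,0,0.7],[-0.08,0,0,0,0,0,0.6],[-0.08,0,0,0,0,0,0.5],[-0.08,0,0,0,0,0,0.4]]]'
python3 plan.py "-139 -92 150 0; 81 -152 150 0; 81 -152 96 0"
python3 - <<'E'
from h import *
s=ctrl.read_camera("scene"); b=s["color"][165:315,210:410,::-1]
cv2.imwrite("pics/a3.png",cv2.resize(b,None,fx=4,fy=4,interpolation=cv2.INTER_CUBIC))
E
```

```text
ft_force: [0.2, -16.4, 2.0]
now press-frame mm [-138.8  -65.8] z 8.5 yaw 0.1 t 5.7 F_press [  2.6 -16.1] 2.0
t: 6.2
tool_pos: [0.4502, 0.0465, 0.0085]
tool_rot: [[0.148, 0.989, 0.0], [0.989, -0.148, 0.0], [0.0, 0.0, -1.0]]
ft_force: [-0.1, 0.7, -1.2]
grip_width: 0.468
gripper_force: 0.0
now press-frame mm [-139.   -87.3] z 8.5 yaw -0.1 t 6.2 F_press [-0.2  0.7] -1.2
-139 -92 150 0 call 1 rows>= 3 [-0.016, -0.0, -0.472, 0.0, 0.0, -0.001]
 81 -152 150 0 call 1 rows>= 5 [-0.2, 0.733, -0.0, 0.0, 0.0, -0.0]
 81 -152 96 0 call 1 rows>= 2 [0.0, 0.0, 0.18, 0.0, 0.0, -0.0]
```

View pics/a3.png

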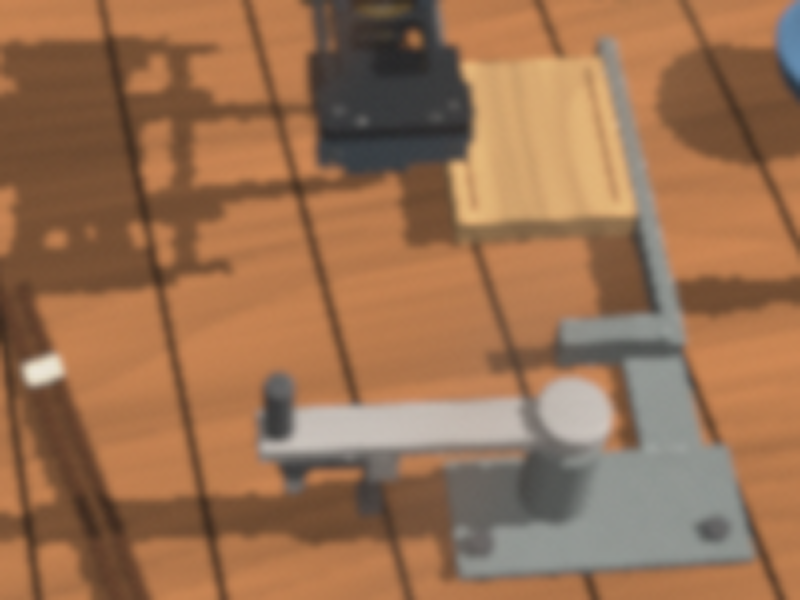

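The board now lies flat along the fence: its long edge at (600–635, 60–215) meets the fence, and its front end is well short of the stop. Next is the head peg.

```bash
python3 -m inch '[[[-0.016,0,-0.16,0,0,0,0.4],[-0.016,0,-0.32,0,0,0,0.4],[-0.016,0,-0.472,0,0,0,0.4],[-0.016,0,-0.472,0,0,0,0.4]]]' | grep pos
python3 -m inch '[[[-0.04,0.15,0,0,0,0,0.4],[-0.08,0.3,0,0,0,0,0.4],[-0.12,0.45,0,0,0,0,0.4],[-0.16,0.6,0,0,0,0,0.4],[-0.2,0.733,0,0,0,0,0.4]]]' | grep pos
python3 -m inch '[[[0,0,0,0,0,0,0.4],[0,0,0,0,0,0,0.4]]]' | grep -E "pos|width"
python3 plan.py "81 -152 96 0"
```

```text
tool_pos: [0.4538, 0.0427, 0.1559]
tool_pos: [0.6597, -0.0502, 0.1485]
tool_pos: [0.6575, -0.0496, 0.148]
grip_width: 0.4
now press-frame mm [  80.2 -151.8] z 148.0 yaw -0.0 t 7.35 F_press [-0.2  0.8] -0.2
81 -152 96 0 call 1 rows>= 2 [-0.001, 0.003, 0.173, 0.0, 0.0, -0.0]
```

```bash
python3 -m inch '[[[0,0.003,0.05,0,0,0,0.4],[0,0.003,0.1,0,0,0,0.4],[0,0.003,0.15,0,0,0,0.4],[0,0.003,0.173,0,0,0,0.4],[0,0.003,0.173,0,0,0,0.4]]]' | grep -E "pos|ft"
python3 plan.py "$(python3 -c "
import numpy as np
print(';'.join('%.1f %.1f 96 %.1f'%(85-132*np.cos(q),-20-132*np.sin(q),np.degrees(q)-90) for q in np.radians([66,44,22,4,-2])))")"
```

```text
tool_pos: [0.6573, -0.049, 0.0972]
ft_force: [0.3, 0.5, 0.5]
now press-frame mm [  79.9 -151.3] z 97.2 yaw 0.0 t 7.85 F_press [0.2 0.5] 0.5
31.3 -140.6 96 -24.0 call 1 rows>= 3 [0.036, -0.162, 0.004, 0.0, 0.0, 0.267]
-10.0 -111.7 96 -46.0 call 1 rows>= 3 [0.032, -0.165, -0.0, 0.0, 0.0, 0.244]
-37.4 -69.4 96 -68.0 call 1 rows>= 3 [0.032, -0.165, -0.0, 0.0, 0.0, 0.244]
-46.7 -29.2 96 -86.0 call 1 rows>= 3 [0.021, -0.136, -0.0, 0.0, 0.0, 0.2]
-46.9 -15.4 96 -92.0 call 1 rows>= 1 [0.003, -0.046, -0.0, 0.0, 0.0, 0.067]
```

```bash
python3 -m inch '[[[0.006,-0.04,0,0,0,0.067,0.4],[0.016,-0.08,0,0,0,0.134,0.4],[0.026,-0.12,0,0,0,0.2,0.4],[0.036,-0.162,0,0,0,0.267,0.4]]]' | grep -E "pos|ft"
python3 -m inch '[[[0.006,-0.04,0,0,0,0.06,0.4],[0.013,-0.082,0,0,0,0.122,0.4],[0.022,-0.124,0,0,0,0.183,0.4],[0.032,-0.165,0,0,0,0.244,0.4]]]' | grep -E "pos|ft"
python3 -m inch '[[[0.006,-0.04,0,0,0,0.06,0.4],[0.013,-0.082,0,0,0,0.122,0.4],[0.022,-0.124,0,0,0,0.183,0.4],[0.032,-0.165,0,0,0,0.244,0.4]]]' | grep -E "pos|ft"
python3 plan.py "-46.7 -29 96 -87"
```

```text
tool_pos: [0.6128, -0.0316, 0.0994]
ft_force: [0.6, -0.2, -0.2]
tool_pos: [0.5762, 0.0031, 0.0995]
ft_force: [0.8, -0.5, -0.3]
tool_pos: [0.5552, 0.049, 0.0994]
ft_force: [0.8, -0.2, 0.8]
now press-frame mm [-35.5 -69.4] z 99.4 yaw -68.2 t 9.05 F_press [ 0.8 -0.1] 0.8
-46.7 -29 96 -87 call 1 rows>= 3 [0.015, -0.139, 0.011, 0.0, 0.0, 0.209]
```

```bash
python3 -m inch '[[[0.004,-0.035,0,0,0,0.052,0.4],[0.008,-0.07,0.005,0,0,0.105,0.4],[0.012,-0.105,0.01,0,0,0.16,0.4],[0.015,-0.139,0.011,0,0,0.24,0.4],[0.015,-0.139,0.011,0,0,0.243,0.4]]]' | grep -E "pos|ft"
python3 plan.py "-47 -20 96 -90"
python3 -m inch '[[[0,-0.012,0,0,0,0,0.4],[0,-0.024,0,0,0,0,0.4],[0,-0.036,0,0,0,0,0.4],[0,-0.036,0,0,0,0,0.4]]]' | grep -E "pos|ft"
python3 plan.py "-47 -9 96 -90"
```

```text
tool_pos: [0.5495, 0.0912, 0.0959]
ft_force: [-0.5, -0.5, 0.4]
now press-frame mm [-47.3 -28.4] z 95.9 yaw -89.7 t 9.55 F_press [-0.4 -0.6] 0.4
-47 -20 96 -90 call 1 rows>= 1 [0.001, -0.028, -0.0, 0.0, 0.0, 0.003]
tool_pos: [0.5513, 0.1011, 0.0949]
ft_force: [-0.3, 0.3, -0.7]
now press-frame mm [-47.  -18.4] z 94.9 yaw -89.8 t 9.95 F_press [-0.3  0.3] -0.7
-47 -9 96 -90 call 1 rows>= 1 [-0.0, -0.031, -0.004, 0.0, 0.0, 0.002]
```

```bash
python3 -m inch '[[[0,-0.01,0,0,0,0,0.4],[0,-0.02,0,0,0,0,0.4],[0,-0.024,0,0,0,0,0.4],[0,-0.024,0,0,0,0,0.4]]]' | grep -E "ft"
python3 plan.py
python3 -m inch '[[[0,-0.005,0,0,0,0,0.4],[0,-0.01,0,0,0,0,0.4],[0,-0.01,0,0,0,0,0.4]]]' | grep -E "ft"
python3 plan.py
```

```text
ft_force: [-0.0, -0.0, 0.3]
now press-frame mm [-47.  -11.2] z 94.8 yaw -89.8 t 10.35 F_press [-0.  -0.1] 0.3
ft_force: [-0.6, -4.3, -0.1]
now press-frame mm [-47.2  -9. ] z 94.8 yaw -89.8 t 10.65 F_press [ 0.1 -4.3] -0.1
```

```bash
python3 -m inch '[[[0,-0.004,0,0,0,0,0.4],[0,-0.006,0,0,0,0,0.4],[0,-0.006,0,0,0,0,0.4]]]' | grep -E "ft"
python3 plan.py
python3 -m inch '[[[0,0.02,0,0,0,0,0.4],[0,0.04,0,0,0,0,0.4],[0,0.038,0,0,0,0,0.4],[0,0.038,0,0,0,0,0.4]]]' | grep -E "ft"
python3 plan.py "-47 -20 160 -90; -220 -4 160 -90; -220 -4 8 -90"
```

```text
ft_force: [-0.8, -8.5, -0.4]
now press-frame mm [-47.2  -8.9] z 94.7 yaw -89.8 t 10.95 F_press [ 0.5 -8.5] -0.4
ft_force: [-0.6, -0.3, -0.8]
now press-frame mm [-47.  -17.8] z 95.0 yaw -89.9 t 11.35 F_press [-0.5 -0.4] -0.8
-47 -20 160 -90 call 1 rows>= 2 [-0.0, 0.007, -0.217, 0.0, 0.0, 0.002]
 -220 -4 160 -90 call 1 rows>= 4 [-0.577, -0.053, -0.0, 0.0, 0.0, -0.0]
 -220 -4 8 -90 call 1 rows>= 4 [0.0, 0.0, 0.507, 0.0, 0.0, -0.0]
```

```bash
python3 -m inch '[[[0,0.007,-0.1,0,0,0,0.4],[0,0.007,-0.217,0,0,0,0.4],[0,0.007,-0.217,0,0,0,0.4]]]' | grep -E "pos"
python3 -m inch '[[[-0.16,-0.013,0,0,0,0,0.6],[-0.32,-0.027,0,0,0,0,0.6],[-0.48,-0.04,0,0,0,0,0.6],[-0.617,-0.053,0,0,0,0,0.6],[-0.617,-0.053,0,0,0,0,0.6]]]' | grep -E "pos"
python3 plan.py "-232 -4 8 -90"
python3 - <<'E'
from h import *
np.set_printoptions(precision=4,suppress=True)
P=np.array([0.6005,0.1124,-0.1478]);c,s=np.cos(P[2]),np.sin(P[2])
for n in("top","scene"):
    p=ctrl.read_camera(n)
    for l in("board","head_peg"):
        for d in ctrl.search_frame(p,l)[:4]:
            g=w(p,d["point"]); v=g[:2]-P[:2]; print(n,l,round(d["p"],2),g,"press",np.array([c*v[0]+s*v[1],-s*v[0]+c*v[1]]))
    if n=="scene": cv2.imwrite("pics/a4.png",cv2.resize(p["color"][140:315,230:410,::-1],None,fx=3.4,fy=3.4,interpolation=cv2.INTER_CUBIC))
E
```

```text
tool_pos: [0.5542, 0.1003, 0.1648]
tool_pos: [0.3645, 0.1419, 0.1592]
now press-frame mm [-237.7   -5.6] z 159.2 yaw -89.7 t 12.15 F_press [0.1 0.4] 0.6
-232 -4 8 -90 call 1 rows>= 4 [0.019, -0.005, 0.504, 0.0, 0.0, 0.004]
top board 0.94 [0.4888 0.1137 0.0181] press [-0.1107 -0.0152]
top board 0.89 [ 0.2556 -0.2559  0.0239] press [-0.2869 -0.415 ]
top board 0.71 [0.3115 0.2434 0.0231] press [-0.3051  0.087 ]
top board 0.43 [0.6189 0.0906 0.0823] press [ 0.0215 -0.0189]
top head_peg 0.96 [0.6153 0.0843 0.0852] press [ 0.0187 -0.0257]
top head_peg 0.17 [0.5944 0.2895 0.0232] press [-0.0321  0.1742]
scene board 0.83 [0.3032 0.2641 0.0285] press [-0.3164  0.1062]
scene board 0.61 [0.4834 0.1328 0.0206] press [-0.1188  0.003 ]
scene board 0.57 [ 0.2564 -0.2594  0.0152] press [-0.2856 -0.4184]
scene head_peg 0.92 [0.6178 0.0915 0.0786] press [ 0.0202 -0.0181]
```

View pics/a4.png

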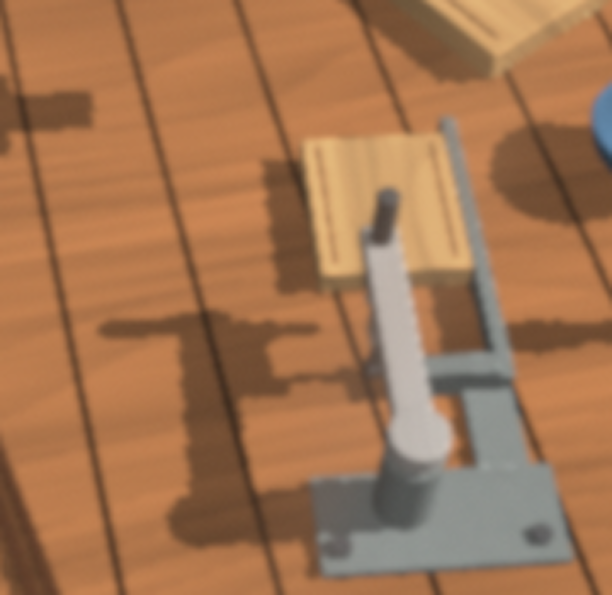

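The head is over the lane at its end stop: peg at (385,215), bar running down to the post at (420,440). The board lies by the fence with its front end at about y=280, clear of the stop at y=365. There may be a slight angle between board and fence, so I'll measure it numerically.

```bash
cat > ang.py <<'E'
from h import *
from scipy.ndimage import gaussian_filter
# angle of board long side and fence, each view, on plane z=20mm, via saturation profiles
P=np.array([0.6005,0.1124,-0.1478]);c,s=np.cos(P[2]),np.sin(P[2])
def tp(g): v=g[:2]-P[:2]; return np.array([c*v[0]+s*v[1],-s*v[0]+c*v[1]])*1e3
def rectify(p,x0=-260,x1=20,y0=-70,y1=80,k=2):   # orthophoto on z=20mm, k px/mm
    xs=np.arange(x0,x1,1/k); ys=np.arange(y0,y1,1/k); im=np.zeros((len(ys),len(xs),2),np.float32)
    for i,y in enumerate(ys):
        for j,x in enumerate(xs):
            im[i,j]=w2pix(p,[P[0]+(c*x-s*y)/1e3,P[1]+(s*x+c*y)/1e3,.02])
    return cv2.remap(p["color"],im[...,0],im[...,1],cv2.INTER_CUBIC)[::-1,:,::-1]
if __name__=="__main__":
    o=[rectify(ctrl.read_camera(n)) for n in("top","scene")]
    cv2.imwrite("pics/o%.2f.png"%ctrl.state()["t"],np.vstack(o))
    print("pics/o%.2f.png"%ctrl.state()["t"],o[0].shape)
E
python3 ang.py; mv pics/o1*.png pics/o1.png
```

```text
pics/o12.55.png (300, 560, 3)
```

View pics/o1.png

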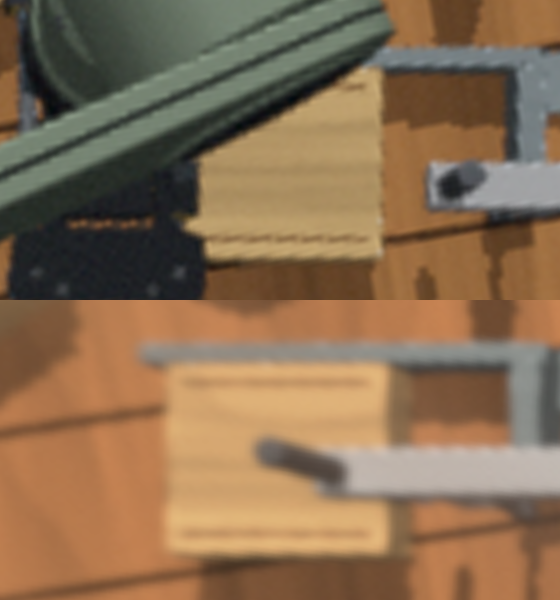

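The orthophotos show the board's long side parallel to and touching the fence. The board spans x from about -177 to -65 mm, and the stop face is at about -4 mm in my frame. I'll lower behind it and feed.

```bash
python3 -m inch '[[[0.03,-0.005,0.13,0,0,0.003,0.6],[0.03,-0.005,0.26,0,0,0.003,0.6],[0.03,-0.005,0.39,0,0,0.003,0.6],[0.03,-0.005,0.504,0,0,0.003,0.6],[0.03,-0.005,0.504,0,0,0.003,0.6]]]' | grep -E "pos|ft"
python3 plan.py
python3 -m inch '[[[0.03,0,0,0,0,0,0.6],[0.06,0,0,0,0,0,0.6],[0.09,0,0,0,0,0,0.6],[0.12,0,0,0,0,0,0.6],[0.15,-0.002,0,0,0,0,0.6]]]' | grep -E "ft"
python3 -m inch '[[[0.03,-0.001,0,0,0,0,0.6],[0.06,-0.002,0,0,0,0,0.6],[0.08,-0.003,0,0,0,0,0.6],[0.1,-0.004,0,0,0,0,0.6],[0.1,-0.004,0,0,0,0,0.6]]]' | grep -E "ft"
python3 plan.py
```

```text
tool_pos: [0.3764, 0.1407, 0.0055]
ft_force: [-0.5, -0.1, 0.9]
now press-frame mm [-225.8   -5. ] z 5.5 yaw -90.1 t 13.05 F_press [-0.5 -0.2] 0.9
ft_force: [-0.3, 0.6, 0.5]
ft_force: [0.6, -0.4, 0.2]
now press-frame mm [-147.2   -1.4] z 8.7 yaw -90.1 t 14.05 F_press [ 0.7 -0.3] 0.2
```

```bash
python3 -m inch '[[[0.01,0,0,0,0,0,0.6],[0.02,0,0,0,0,0,0.6],[0.03,0,0,0,0,0,0.6],[0.03,0,0,0,0,0,0.6]]]' | grep -E "ft"; python3 plan.py
python3 -m inch '[[[0.007,0,0,0,0,0,0.6],[0.014,0,0,0,0,0,0.6],[0.02,0,0,0,0,0,0.6],[0.02,0,0,0,0,0,0.6]]]' | grep -E "ft"; python3 plan.py
```

```text
ft_force: [-0.5, 0.2, -0.1]
now press-frame mm [-139.1   -1.7] z 8.7 yaw -90.1 t 14.45 F_press [-0.5  0.1] -0.1
ft_force: [-5.6, 0.4, 3.3]
now press-frame mm [-134.3   -2. ] z 8.6 yaw -90.1 t 14.85 F_press [-5.6 -0.4] 3.3
```

```bash
python3 -m inch '[[[0.007,-0.001,0,0,0,0,0.6],[0.014,-0.002,0,0,0,0,0.6],[0.017,-0.003,0,0,0,0,0.6],[0.017,-0.003,0,0,0,0,0.6]]]' | grep -E "ft"; python3 plan.py
python3 -m inch '[[[0.004,0,0,0,0,0,0.6],[0.008,0,0,0,0,0,0.6],[0.008,0,0,0,0,0,0.6]]]' | grep -E "ft"; python3 plan.py
```

```text
ft_force: [-8.1, -0.1, 5.1]
now press-frame mm [-131.1   -1.7] z 8.4 yaw -90.1 t 15.25 F_press [-8.  -1.2] 5.1
ft_force: [-10.3, 1.2, 8.1]
now press-frame mm [-129.8   -1.8] z 8.3 yaw -90.2 t 15.55 F_press [-10.4  -0.3] 8.1
```

```bash
python3 -m inch '[[[0.004,0,0,0,0,0,0.6],[0.008,0,-0.002,0,0,0,0.6],[0.008,0,-0.002,0,0,0,0.6]]]' | grep -E "ft"; python3 plan.py
python3 -m inch '[[[0.004,0,0,0,0,0,0.6],[0.008,0,0,0,0,0,0.6],[0.008,0,0,0,0,0,0.6]]]' | grep -E "ft"; python3 plan.py
```

```text
ft_force: [-13.4, 2.5, 7.5]
now press-frame mm [-129.7   -2.2] z 8.4 yaw -90.1 t 15.85 F_press [-13.7   0.5] 7.5
ft_force: [-19.5, 5.2, 12.1]
now press-frame mm [-129.7   -2.2] z 8.4 yaw -90.1 t 16.15 F_press [-20.    2.2] 12.1
```

```bash
python3 -m inch '[[[0,-0.003,-0.002,0,0,0,0.6],[0,-0.006,-0.004,0,0,0,0.6],[0,-0.008,-0.004,0,0,0,0.6],[0,-0.008,-0.004,0,0,0,0.6]]]' | grep -E "ft"; python3 plan.py
python3 - <<'E'
from ang import *
p=ctrl.read_camera("scene"); o=rectify(p)
q=p["color"][140:300,270:410,::-1]; q=cv2.resize(q,None,fx=2,fy=2,interpolation=cv2.INTER_CUBIC)
v=np.zeros((600,800,3),np.uint8); v[:300,:560]=o; v[300:,:]=cv2.resize(o[30:180,160:560],(800,300),interpolation=cv2.INTER_CUBIC); cv2.imwrite("pics/o2.png",v)
E
```

```text
ft_force: [-16.0, -2.7, 3.6]
now press-frame mm [-129.8   -1.9] z 8.4 yaw -90.1 t 16.55 F_press [-15.4  -5. ] 3.6
```

View pics/o2.png

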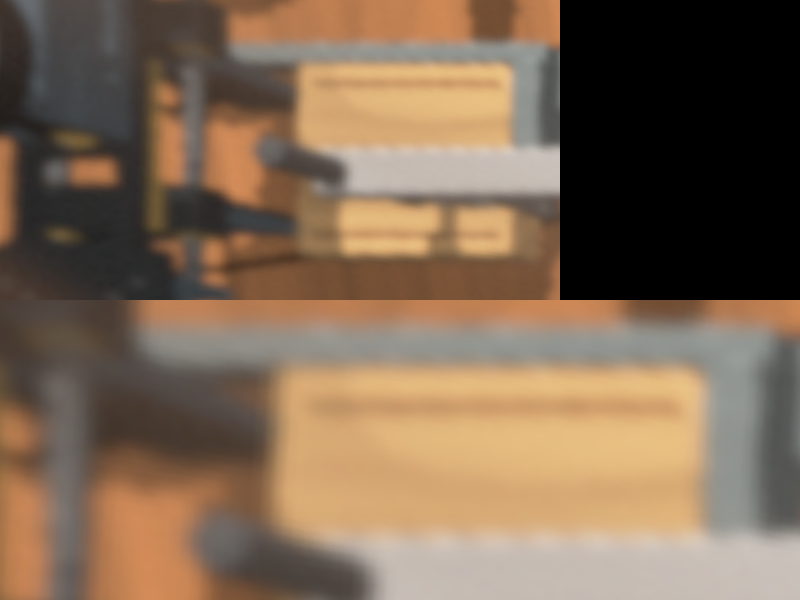

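The board's end is flush with the stop at (512,100) and its side is flush with the fence along y≈63. The wrist reads 15 N into the stop and 5 N into the fence. Now I hold.

```bash
H='x'
python3 -m inch '[[[0,0,0,0,0,0,0.6],[0,0,0,0,0,0,0.6],[0,0,0,0,0,0,0.6],[0,0,0,0,0,0,0.6],[0,0,0,0,0,0,0.6]]]' | grep ft
python3 -m inch '[[[0,0,0,0,0,0,0.6],[0,0,0,0,0,0,0.6],[0,0,0,0,0,0,0.6],[0,0,0,0,0,0,0.6],[0,0,0,0,0,0,0.6]]]' | grep ft
python3 -m inch '[[[0,0,0,0,0,0,0.6],[0,0,0,0,0,0,0.6],[0,0,0,0,0,0,0.6],[0,0,0,0,0,0,0.6],[0,0,0,0,0,0,0.6]]]' | grep ft
python3 -m inch '[[[0,0,0,0,0,0,0.6],[0,0,0,0,0,0,0.6],[0,0,0,0,0,0,0.6],[0,0,0,0,0,0,0.6],[0,0,0,0,0,0,0.6]]]' | grep ft
python3 -m inch '[[[0,0,0,0,0,0,0.6],[0,0,0,0,0,0,0.6],[0,0,0,0,0,0,0.6],[0,0,0,0,0,0,0.6],[0,0,0,0,0,0,0.6]]]' | grep ft
python3 -m inch '[[[0,0,0,0,0,0,0.6],[0,0,0,0,0,0,0.6],[0,0,0,0,0,0,0.6],[0,0,0,0,0,0,0.6],[0,0,0,0,0,0,0.6]]]' | grep ft
python3 plan.py "-145 -2 8 -90"
```

```text
ft_force: [-16.4, -1.4, 3.2]
ft_force: [-16.8, -1.9, 3.1]
ft_force: [-15.6, -2.9, 3.4]
ft_force: [-16.0, -2.3, 3.8]
ft_force: [-16.3, -2.6, 3.8]
ft_force: [-15.3, -2.4, 3.4]
now press-frame mm [-129.8   -1.9] z 8.4 yaw -90.1 t 19.6 F_press [-14.8  -4.6] 3.4
-145 -2 8 -90 call 1 rows>= 1 [-0.051, 0.001, 0.001, 0.0, 0.0, -0.001]
```

Held for over 3 s. Now I ease back slowly so the rocker pushes the board off the stop.

```bash
python3 -m inch '[[[-0.005,0,0,0,0,0,0.6],[-0.01,0.002,0,0,0,0,0.6],[-0.015,0.003,0,0,0,0,0.6],[-0.02,0.004,0.001,0,0,0,0.6],[-0.025,0.005,0.002,0,0,0,0.6]]]' | grep ft
python3 plan.py
python3 -m inch '[[[-0.005,0,0,0,0,0,0.6],[-0.01,0,0,0,0,0,0.6],[-0.015,0,0,0,0,0,0.6],[-0.02,0,0,0,0,0,0.6],[-0.025,0,0,0,0,0,0.6]]]' | grep ft
python3 plan.py
python3 -m inch '[[[-0.005,0,0,0,0,0,0.6],[-0.01,0,0,0,0,0,0.6],[-0.015,0,0,0,0,0,0.6],[-0.02,0,0,0,0,0,0.6],[-0.025,0,0,0,0,0,0.6]]]' | grep ft
python3 plan.py
```

```text
ft_force: [-3.6, -2.1, -2.2]
now press-frame mm [-130.    -0.9] z 9.1 yaw -90.1 t 20.1 F_press [-3.3 -2.6] -2.2
ft_force: [-1.5, 1.0, -0.3]
now press-frame mm [-135.4    0.5] z 10.2 yaw -90.1 t 20.6 F_press [-1.6  0.8] -0.3
ft_force: [-0.4, 0.4, 0.5]
now press-frame mm [-143.1    0.3] z 10.1 yaw -90.1 t 21.1 F_press [-0.5  0.4] 0.5
```

```bash
python3 - <<'E'
from ang import *
o=rectify(ctrl.read_camera("scene"))[...,::-1].astype(int)
m=(o[...,0]-o[...,2]>70)&(o[...,1]>150)   # light cedar
m[:, :250]&=True
row=m[60:140]; cols=np.where(row.mean(0)>.5)[0]; print("x",cols.min()/2-260,cols.max()/2-260)
for a,b in((310,330),(380,400),(450,480)): r=np.where(m[:, a:b].mean(1)>.5)[0]; print("top y at",(a+b)/4-260,80-r.min()/2)
E
python3 -m inch '[[[-0.05,0,0,0,0,0,0.5],[-0.12,0,0,0,0,0,0.4],[-0.2,0,0,0,0,0,0.4],[-0.2,0,-0.15,0,0,0,0.4],[-0.2,0,-0.3,0,0,0,0.4]]]' | grep -E "pos|ft"
python3 -m inch '[[[0,0,-0.1,0,0,0,0.4],[0,0,-0.17,0,0,0,0.4],[0,0,-0.17,0,0,0,0.4]]]' | grep -E "pos|ft"
python3 plan.py "-48 -18 150 -90; -48 -18 97 -90"
```

```text
x -118.5 -11.5
top y at -100.0 48.0
top y at -65.0 48.0
top y at -27.5 47.5
tool_pos: [0.3975, 0.1423, 0.1001]
ft_force: [1.7, -0.1, -0.1]
tool_pos: [0.4014, 0.1433, 0.1538]
ft_force: [1.1, 0.9, 0.0]
now press-frame mm [-201.4    1.2] z 153.8 yaw -90.1 t 21.95 F_press [0.9 1. ] 0.0
-48 -18 150 -90 call 1 rows>= 4 [0.512, 0.063, 0.013, 0.0, 0.0, -0.001]
 -48 -18 97 -90 call 1 rows>= 2 [0.0, 0.0, 0.177, 0.0, 0.0, -0.0]
```

The board eased back to about 8–10 mm off the stop and is still along the fence. Next I swing the head back.

```bash
python3 -m inch '[[[0.15,0.02,0,0,0,0,0.4],[0.3,0.04,0,0,0,0,0.4],[0.43,0.055,0,0,0,0,0.4],[0.512,0.063,0.01,0,0,0,0.4],[0.512,0.063,0.01,0,0,0,0.4]]]' | grep -E "pos|ft"
python3 plan.py
python3 -m inch '[[[0,0,0.05,0,0,0,0.4],[0,0,0.1,0,0,0,0.4],[0,0,0.15,0,0,0,0.4],[0,0,0.177,0,0,0,0.4],[0,0,0.177,0,0,0,0.4]]]' | grep -E "pos|ft"
python3 plan.py "$(python3 -c "
import numpy as np
print(';'.join('%.1f %.1f 97 %.1f'%(83-132*np.cos(q),-20-132*np.sin(q),np.degrees(q)-90) for q in np.radians([20,40,60,80])))")"
```

```text
tool_pos: [0.5505, 0.1, 0.1455]
ft_force: [-1.2, 0.1, 0.2]
now press-frame mm [-47.7 -19.6] z 145.5 yaw -90.2 t 22.45 F_press [-1.2 -0.1] 0.2
tool_pos: [0.5464, 0.101, 0.0931]
ft_force: [0.1, -0.4, 0.1]
now press-frame mm [-51.9 -19.2] z 93.1 yaw -90.1 t 22.95 F_press [ 0.1 -0.4] 0.1
-41.0 -65.1 97 -70.0 call 1 rows>= 3 [0.036, 0.153, -0.013, 0.0, 0.0, -0.223]
-18.1 -104.8 97 -50.0 call 1 rows>= 3 [0.026, 0.15, -0.0, 0.0, 0.0, -0.222]
17.0 -134.3 97 -30.0 call 1 rows>= 3 [0.026, 0.151, -0.0, 0.0, 0.0, -0.222]
60.1 -150.0 97 -10.0 call 1 rows>= 3 [0.027, 0.151, -0.0, 0.0, 0.0, -0.222]
```

```bash
python3 -m inch '[[[0.004,0.03,0,0,0,-0.045,0.4],[0.01,0.06,-0.005,0,0,-0.09,0.4],[0.017,0.09,-0.01,0,0,-0.135,0.4],[0.026,0.12,-0.013,0,0,-0.18,0.4],[0.036,0.153,-0.013,0,0,-0.223,0.4]]]' | grep -E "pos|ft"
python3 -m inch '[[[0.003,0.037,0,0,0,-0.055,0.4],[0.009,0.075,0,0,0,-0.11,0.4],[0.016,0.112,0,0,0,-0.165,0.4],[0.026,0.15,0,0,0,-0.222,0.4]]]' | grep -E "pos|ft"
python3 -m inch '[[[0.003,0.037,0,0,0,-0.055,0.4],[0.009,0.075,0,0,0,-0.11,0.4],[0.016,0.112,0,0,0,-0.165,0.4],[0.026,0.15,0,0,0,-0.222,0.4]]]' | grep -E "pos|ft"
python3 -m inch '[[[0.003,0.037,0,0,0,-0.055,0.4],[0.009,0.075,0,0,0,-0.11,0.4],[0.016,0.112,0,0,0,-0.165,0.4],[0.027,0.151,0,0,0,-0.222,0.4],[0.027,0.151,0,0,0,-0.222,0.4]]]' | grep -E "pos|ft"
python3 -m inch '[[[0,-0.02,0,0,0,0,0.4],[0,-0.02,0,0,0,0,0.4],[0,-0.02,-0.1,0,0,0,0.4],[0,-0.02,-0.25,0,0,0,0.4],[0,-0.02,-0.35,0,0,0,0.4]]]' | grep -E "pos|ft"
python3 plan.py "-260 -160 200 -10"
```

```text
tool_pos: [0.5519, 0.0543, 0.0994]
ft_force: [-0.3, 1.6, 0.5]
tool_pos: [0.5688, 0.0116, 0.0994]
ft_force: [0.2, 1.6, 0.1]
tool_pos: [0.5989, -0.0226, 0.0993]
ft_force: [-0.1, 1.2, 0.5]
tool_pos: [0.6406, -0.045, 0.0992]
ft_force: [-0.0, 0.7, -0.6]
tool_pos: [0.6338, -0.0425, 0.2067]
ft_force: [0.4, 1.1, 0.0]
now press-frame mm [  55.8 -148.3] z 206.7 yaw -10.1 t 25.25 F_press [0.2 1.1] 0.0
-260 -160 200 -10 call 1 rows>= 4 [-0.112, -0.515, 0.011, 0.0, 0.0, -0.001]
-260 -160 200 -10 call 2 rows>= 4 [-0.111, -0.515, 0.011, 0.0, 0.0, -0.001]
```

```bash
python3 -m inch '[[[-0.028,-0.13,0,0,0,0,0.4],[-0.056,-0.26,0,0,0,0,0.4],[-0.084,-0.39,0,0,0,0,0.4],[-0.112,-0.515,0,0,0,0,0.4],[-0.112,-0.515,0,0,0,0,0.4]]]' | grep pos
python3 -m inch '[[[-0.028,-0.13,0,0,0,0,0.4],[-0.056,-0.26,0,0,0,0,0.4],[-0.084,-0.39,0,0,0,0,0.4],[-0.112,-0.515,0,0,0,0,0.4],[-0.112,-0.515,0,0,0,0,0.4]]]' | grep pos
python3 - <<'E'
from ang import *
p=ctrl.read_camera("scene"); q=ctrl.read_camera("top"); a=rectify(p)
v=np.zeros((600,800,3),np.uint8); v[:300,:560]=a; v[300:,:400]=cv2.resize(p["color"][:,:,::-1],(400,300)); v[300:,400:]=cv2.resize(q["color"][:,:,::-1],(400,300)); cv2.imwrite("pics/f.png",v)
o=a[...,::-1].astype(int); m=(o[...,0]-o[...,2]>70)&(o[...,1]>150)
cols=np.where(m[60:140].mean(0)>.5)[0]; print("x",cols.min()/2-260,cols.max()/2-260)
for i,j in((310,330),(380,400),(450,480)): r=np.where(m[:, i:j].mean(1)>.5)[0]; print("top y at",(i+j)/4-260,80-r.min()/2)
E
```

```text
tool_pos: [0.4708, -0.0247, 0.2038]
tool_pos: [0.3149, -0.0077, 0.2034]
x -118.0 -12.5
top y at -100.0 48.0
top y at -65.0 47.5
top y at -27.5 47.0
```

View pics/f.png

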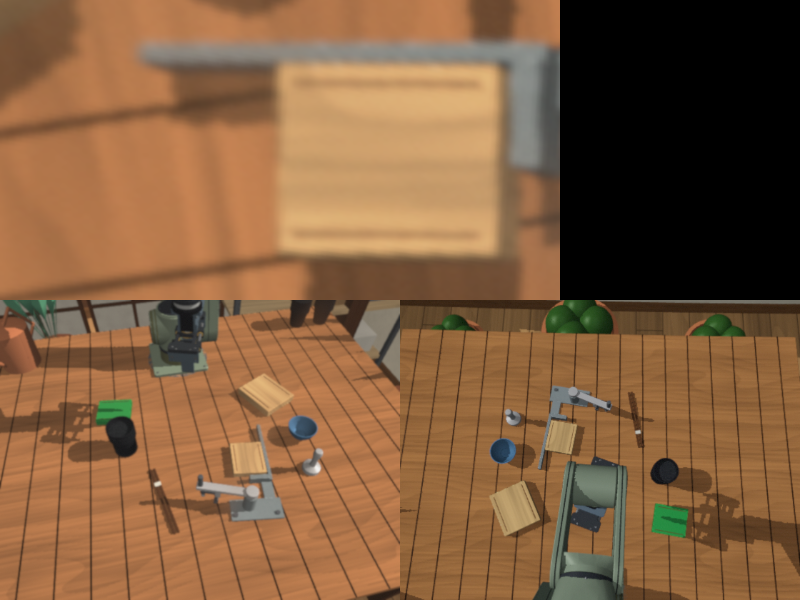

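The board lies flat beside the fence (orthophoto x 278–505, fence edge at y≈63), just in front of the stop at x≈512. The head is swung clear, the bystanders look undisturbed, and the robot is touching nothing. Handing in.

```bash
python3 -c "
from cell import ctrl
print(ctrl.finish_job())"
```

```text
the job is handed in; nothing more can be done
None
```

The job is handed in: I held the board home against the fence and stop for over 3 s, let it ease back about 8–10 mm, and swung the head clear, with the board left flat beside the fence and no sign that the pots, bowl, tamper or chopsticks moved.

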